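# Press the batch die into a presentation case's blank tag

## Task

Take the hand marking die out of its wooden stand and press it squarely, in line with the tag, into the outlined field on the blank aluminium tag of the unmarked pine case, with a steady push of about 15 newtons kept up for about a second and never over 25. Lift it straight off without letting it slide, and put it gently back upright in its stand. Leave the case where it lies and the already marked case and the other things alone.

Things in the scene. Friction and masses are not known exactly. Their poses are not given: they have to be found in the camera images.
- die_grip (a point): Hand marking die, about 250 g, 85 mm tall, upright in the stand at the start. Upper part: rectangular wooden grip, 36 mm along its x, 26 mm along its y (grasp across this), 53 mm tall. Lower part: rectangular steel foot 24 mm along x, 16 mm along y, 32 mm tall, marking face underneath. This point is the centre of the wooden grip, 58.5 mm above the marking face and 26.5 mm below the top; z up along the die.
- die_face (a point): Centre of the die's flat marking face (its underside), 24 mm along x by 16 mm along y, z up along the die.
- die: The whole die; its origin is the centre of the marking face, axes as die_face.
- field (a point): Middle of the outlined marking field (36 mm along x, 28 mm along y) on the blank case's aluminium tag (90 x 52 x 2 mm), z up, 76 mm above the case's underside. The stiff push-fit lid stands 0 to 8 mm proud, so the tag's true top is 0 to 8 mm above this point: feel for it. The tag sinks 1 mm per 8 N on its rubber pad. The die's long side goes along x, either way round.
- blank_case: The unmarked case: loose pine box 200 mm along x, 80 mm along y, about 900 g; origin at the centre of the underside, top of its tag 76 to 84 mm above it (the lid stands 0 to 8 mm proud and stays so under the press). Its tag shows an empty outlined field at the middle of the lid.
- marked_case: A like case whose tag already has a dark rectangular mark, 24 x 16 mm, in its field; leave it alone. Origin at the centre of the underside. Either case may be the left or the right one.
- stand: The die's stand: fixed dark wooden block 90 mm along x, 75 mm along y, 30 mm tall, origin at the centre of its underside, with one rectangular pocket at its middle, 35 mm along x by 27 mm along y, 20 mm deep.
- stand_floor (a point): Centre of the felt floor of the stand's pocket, 10 mm above the stand's underside and 20 mm below its top; the die's face rests here, sinking under 1 mm, when the die is put away. The felt gives 1 mm per 6 N. z up, x along the pocket's long side.
- bottle: Bystander: amber glass bottle, 60 mm diameter, 200 mm tall, standing; origin under its centre.
- tape: Bystander: cardboard-brown tape ring lying flat, 100 mm diameter, 48 mm tall; origin under its centre.
- tube: Bystander: cardboard gift tube with a dark band, 80 mm diameter, 200 mm tall, standing; origin under its centre.

How it is judged (in metres and radians):
On the way, in this order (a step that is already met when the one before it is completed fails the run):
1. the die is pressed flat into the field of the blank tag (within 5 mm of its centre each way, within 0.05 rad of square, its long side within 0.12 rad of the field's) with 10 to 20 N, kept up for 0.8 s (contact force between die and blank_case between 10 and 20 N and x of die_face in the frame of field between -0.005 and 0.005 m and y of die_face in the frame of field between -0.005 and 0.005 m and angle between the z axis of die_face and the z axis of field, either way round below 0.05 rad and angle between the x axis of die_face and the x axis of field, either way round below 0.12 rad), for 0.8 s.
2. the die is lifted well clear of the tag (over 30 mm above the field point) (z of die_face in the frame of field above 0.03 m and contact force between die and blank_case below 0.5 N), for 0.1 s.
At the end, for the whole second after the job is handed in: The die stands released, upright (within 0.06 rad) and at rest on the floor of its stand's pocket (face within 4 mm of the floor); the blank case lies at rest within 12 mm of where it was (horizontal distance between die_face and stand_floor below 0.009 m and z of die_face in the frame of stand_floor below 0.004 m and angle between die_face's own z axis and vertical below 0.06 rad and linear speed of each of die, blank_case below 0.02 m/s and distance of blank_case from where it was at the start of the episode below 0.012 m and angle between blank_case's own z axis and vertical below 0.05 rad); the robot touches nothing.
It fails at once if the die presses the blank case with more than 25 N (contact force between die and blank_case above 25 N).
It fails at once if the die bears on the blank case off the field (more than 7 mm from its centre along either side, misplaced or slid) or tilted by more than 0.12 rad (contact force between die and blank_case above 1.5 N and (x of die_face in the frame of field above 0.007 m or x of die_face in the frame of field below -0.007 m or y of die_face in the frame of field above 0.007 m or y of die_face in the frame of field below -0.007 m or angle between the z axis of die_face and the z axis of field, either way round above 0.12 rad)).
It fails at once if the die touches the marked case (contact force between die and marked_case above 1 N).
It fails at once if the die is put into its stand hard (over 25 N) (contact force between die and stand above 25 N).
It fails at once if the blank case is shoved by more than 15 mm, or the marked case or another bystander by more than 20 mm (distance of any of marked_case, bottle, tape, tube from where it was at the start of the episode above 0.02 m or distance of blank_case from where it was at the start of the episode above 0.015 m).
It also fails if it takes over 59 s, if anything falls off the work surface, if the arm or the gripper's body presses on something with over 40 N, if the wrist force passes 120 N, or if a joint passes its speed limit or range.

## Robot

A 6-joint arm with a two-finger parallel gripper is mounted at the origin on the work surface. World frame = base frame: x ahead of the robot, y to its left, z up, the work surface at z = 0. Lengths are in m, angles in degrees, forces in N, time in s.
With the tool pointing down it reaches from about 0.4 to 0.825 m from the base axis. Payload 7 kg.
Tool frame: the origin (TCP) lies midway between the tips of the shut fingers; the grasp point (between the pads) lies r.grasp_offset behind it (r.grasp_offset is the distance from the TCP to the grasp point, in m); z points along the fingers, y is the direction in which the jaws open and shut (so a half turn about z gives the same grasp; the last joint's range is limited). The gripper opens to 88 mm and grips with 3 to 60 N. Pads are 19 mm wide; open, the fingers measure 130 mm over their backs; the gripper's body (78 mm by 193 mm) begins 47 mm behind the grasp point.
Start: joints at [91.45, 20.546, 0.682, 0, -70.136, -16.507], TCP at [0.175, 0.652, 0.227] pointing down, gripper open.
Joint ranges: [-176.03, 176.03], [-82.01, 121.73], [-58.28, 71.71], [-173.87, 95.51], [-174.79, -0.11], [-173.66, 173.66]. Speed limits (degrees/s): [136.94, 136.94, 172.46, 180, 180, 180].

## Interface

Orientations are given as [roll, pitch, yaw] about the fixed x, y, z axes, in that order (R = Rz(yaw) Ry(pitch) Rx(roll)).
In Python, from plant import status, imaging, r gives the robot as it stands.
- The arm moves only by the tool apply_moves, never from a script. Its argument "moves" is a list of rows, each a list of 6 numbers: the shift along the tool's x, y, z in units of 200 mm (1.0 is 200 mm), then the turn, a rotation vector about the tool's x, y, z in units of 90 degrees (1.0 is 90 degrees). In form: [[tx, ty, tz, rx, ry, rz], ...]. A call has 1 to 12 rows; each row is the pose to reach, as a shift and turn from the pose measured when the call began, along the tool's axes at that moment; what a row does not reach only later rows make up. A row lasts 1/8 s, in which the tool goes at most 62.5 mm and 10.7 degrees, less where a joint would pass 70% of its speed; a pose out of reach is approached as far as the arm can. A call with a number of a shift or a turn outside -1 to 1 is refused whole. A call with a gripper value outside its range is refused whole. "hand" is the closure, from -1 (fully open) to 1 (shut), set as the call begins (left out, the last holds). The fingers move at their own pace and stop on an object; "grip_force" is the grip in N (left out, the last holds). Time passes only in rows, so rows that repeat a pose let the fingers close. It gives the time, the measured TCP pose, the force and the opening at its end, in the units of the state.
- status.get_state(): the state, without advancing time (a new reading comes with each control period).
- imaging.capture(name): name is "side" or "top"; returns (picture, depth): 384x512x3 uint8, blue, green, red; 384x512 float32, m along the optical axis (not along the pixel's ray), 0 where there is no reading.
- imaging.camera_info(name): a dict with "fx", "fy", "cx", "cy" (pixels), "k1" (the pictures are not rectified: a ray, as slopes to the right and down, at radius r is drawn at 1 + k1 r^2 times it, then the intrinsics apply), "T" (4x4, takes a point from camera to world coordinates). Camera axes: x right, y up, looking along -z (the intrinsics and any distortion apply to the point x, -y, -z); pixel columns grow to the right and rows downward; lengths in m; the calibration is good to about 2 mm. A picture is of the moment at which its call begins. camera_info takes no time and is no camera call.
- r.close_job(): hands the job in, once; it reports no verdict.
The state is a dict: "time_s": time; "joints": joint angles; "qd": joint speeds; "joint_torque": joint torques, N m; "tcp_pos": TCP position; "eef_rot": TCP orientation; "contact_force": force on the tool from outside, world axes, zero at the start; "moment": the same for the moment, N m; "gripper_width": finger opening in m.
Only numpy, scipy, OpenCV 4.12 (cv2) and the standard library are available. Lean on these libraries where they do the work, as an engineer would, in place of code of your own. Each camera call takes 0.05 s, during which the arm holds its last target.

## Working session

There is one attempt and no reset: what is moved stays moved. The work goes in short steps, Python scripts to look and compute and a tool call to move; the robot and the scene stay as the last step left them, time stands still between calls to the robot, and variables do not carry over. Pictures are saved under pics/ and viewed, and the job is handed in when it is done.

Besides the shell and the picture viewer there is one more tool, called after "Call:" in YAML: its name, and indented under it one key for each argument. apply_moves: Moves the arm, as the interface text tells. Its arguments: {"type":"object","properties":{"moves":{"type":"array","items":{"type":"array","items":{"type":"number"}}},"hand":{"type":"number"},"grip_force":{"type":"number"}},"required":["moves"]}

```bash
ls; mkdir -p pics; python3 - <<'E'
from plant import status, imaging, r
import cv2,numpy as np
print(status.get_state(), r.grasp_offset)
for n in("side","top"):
    p,d=imaging.capture(n); cv2.imwrite(f"pics/{n}0.png",p); np.savez(f"{n}0.npz",p=p,d=d); print(imaging.camera_info(n))
E
```

```text
pics
{'time_s': 0.0, 'joints': array([ 9.14514280e+01,  2.05918087e+01,  6.32736361e-01, -2.07165864e-02,
       -7.01362078e+01, -1.65076557e+01]), 'qd': array([-0.05374422,  0.07058106, -0.0216948 , -0.04306125, -0.03713586,
       -0.0984639 ]), 'joint_torque': array([-1.32245674e-03, -5.82712162e+01,  2.93047374e+01,  6.99739158e+00,
        7.02534409e-03, -1.61906514e-04]), 'tcp_pos': array([0.17522961, 0.6513372 , 0.22560872]), 'eef_rot': array([ 1.79903113e+02, -8.40389805e-03, -1.50632759e+01]), 'contact_force': array([-1.62382137, -0.88568607,  0.36940419]), 'moment': array([ 0.02734438,  0.04033622, -0.01616963]), 'gripper_width': 0.08760852418147151} 0.0188
{'fx': 350.7429041089728, 'fy': 350.7429041089728, 'cx': 254.26715039140262, 'cy': 194.58323079330896, 'k1': -0.053016121276352066, 'T': array([[-0.84313685,  0.36700271, -0.39297489,  0.27788471],
       [-0.53728462, -0.60372185,  0.58893562,  0.54834152],
       [-0.02110656,  0.70769269,  0.70620505,  0.69048176],
       [ 0.        ,  0.        ,  0.        ,  1.        ]])}
{'fx': 365.6602416141864, 'fy': 365.6602416141864, 'cx': 261.55735008428206, 'cy': 192.8935164737786, 'k1': -0.10249008723412308, 'T': array([[ 0.01482562,  0.9964611 , -0.08273737,  0.5366468 ],
       [-0.99982426,  0.01382431, -0.01266207,  0.04536086],
       [-0.01147348,  0.08291056,  0.99649094,  0.97645081],
       [ 0.        ,  0.        ,  0.        ,  1.        ]])}
```

View pics/side0.png

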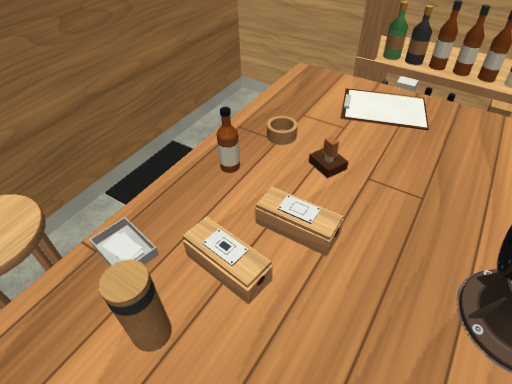

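View pics/top0.png

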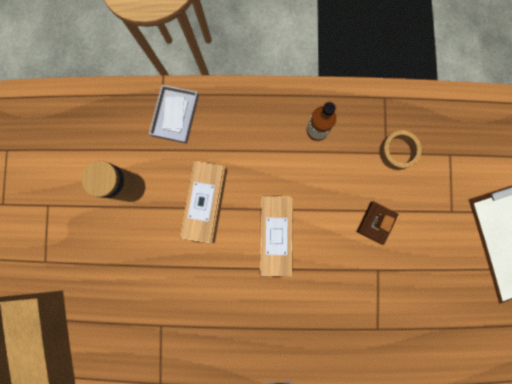

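The top view shows the blank case at about (277,236), the marked one at (202,202), and the stand with the die at (378,223). Next I'll zoom in and measure.

```bash
cat > h.py <<'E'
import numpy as np,cv2
from plant import status, imaging, r
def cam(n):
    c=imaging.camera_info(n); K=np.array([[c['fx'],0,c['cx']],[0,c['fy'],c['cy']],[0,0,1]]); return K,np.array([c['k1'],0,0,0.]),c['T']
def rays(n,uv):
    K,D,T=cam(n); s=cv2.undistortPoints(np.array(uv,float).reshape(-1,1,2),K,D)[:,0]
    return np.c_[s[:,0],-s[:,1],-np.ones(len(s))]@T[:3,:3].T, T[:3,3]
def at_z(n,uv,z):
    d,o=rays(n,uv); return o+d*((z-o[2])/d[:,2])[:,None]
def cloud(n,d):
    h,w=d.shape; g=np.stack(np.meshgrid(np.arange(w),np.arange(h)),-1).reshape(-1,2)
    q,o=rays(n,g); return (o+q*d.reshape(-1,1)).reshape(h,w,3)
def proj(n,X):
    K,D,T=cam(n); p=(np.atleast_2d(X)-T[:3,3])@T[:3,:3]; p=p*[1,-1,-1]
    return cv2.projectPoints(p,np.zeros(3),np.zeros(3),K,D)[0][:,0]
E
python3 - <<'E'
from h import *
P={}
for n in("side","top"):
    z=np.load(f"{n}0.npz");P[n]=(z['p'],cloud(n,z['d']))
p,C=P['top']
def crop(n,x,y,w,h,s,f): cv2.imwrite(f,cv2.resize(P[n][0][y:y+h,x:x+w],None,fx=s,fy=s,interpolation=cv2.INTER_CUBIC))
crop('top',250,185,160,100,5,'pics/t_c.png'); crop('side',245,125,110,130,4,'pics/s_c.png')
for uv in [(277,237),(265,200),(288,272),(277,290),(368,215),(388,224),(202,180),(378,240)]: print(uv,C[uv[1],uv[0]].round(4))
# clouds
for n in P:
    c=P[n][1]; x,y,z=c[...,0],c[...,1],c[...,2]
    for nm,m in dict(case=(z>.065)&(z<.1)&(p is not None)&(x>.25)&(x<.6)&(y>-.1)&(y<.12), stand=(z>.02)&(z<.036)&(x>.35)&(x<.6)&(y<-.17)&(y>-.4), die=(z>.085)&(z<.12)&(x>.35)&(x<.6)&(y<-.17)&(y>-.4)).items():
        q=c[m]; 
        if len(q)<5: print(n,nm,len(q));continue
        print(n,nm,len(q),q.mean(0).round(4),np.median(q[:,2]).round(4),cv2.minAreaRect(q[:,:2].astype(np.float32)*1000))
E
```

```text
(277, 237) [0.5035 0.0173 0.0747]
(265, 200) [0.5943 0.0481 0.0706]
(288, 272) [ 0.418  -0.0109  0.0704]
(277, 290) [ 0.3609  0.0132 -0.0011]
(368, 215) [ 0.5614 -0.2205  0.0289]
(388, 224) [ 0.5384 -0.2511  0.095 ]
(202, 180) [0.6412 0.205  0.0793]
(378, 240) [ 0.4968 -0.2467  0.0285]
side case 2007 [0.4984 0.0238 0.0725] 0.0714 ((502.8378601074219, 18.839208602905273), (79.4427490234375, 194.14613342285156), 89.76727294921875)
side stand 463 [ 0.5366 -0.2353  0.0294] 0.0303 ((541.494873046875, -246.82546997070312), (77.11795043945312, 92.2880859375), 64.63878631591797)
side die 97 [ 0.5395 -0.2453  0.0935] 0.0947 ((541.43408203125, -247.93569946289062), (25.931848526000977, 36.98971939086914), 68.67108917236328)
top case 2398 [0.5038 0.0194 0.0723] 0.0713 ((503.58648681640625, 19.67536735534668), (192.57321166992188, 74.56077575683594), 0.5584680438041687)
top stand 761 [ 0.5424 -0.2412  0.0299] 0.0302 ((542.3436889648438, -247.0272979736328), (76.09500122070312, 91.032958984375), 62.807044982910156)
top die 161 [ 0.5412 -0.2477  0.0937] 0.094 ((540.9926147460938, -248.41806030273438), (24.78325843811035, 35.744380950927734), 65.12464904785156)
```

View pics/t_c.png

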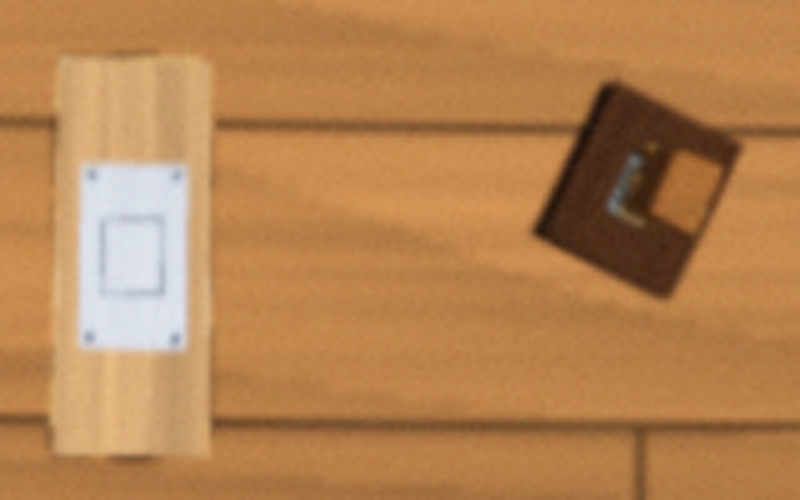

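View pics/s_c.png

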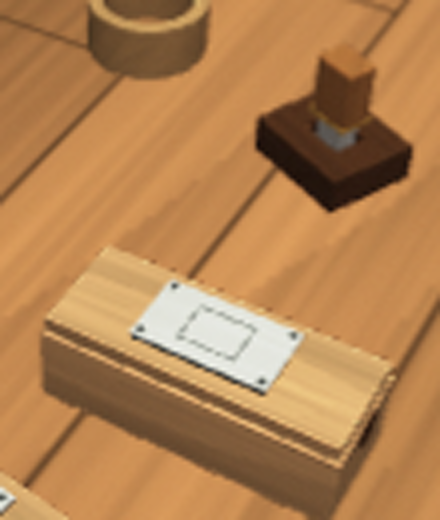

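```bash
cat > meas.py <<'E'
from h import *
def lab(img): return cv2.cvtColor(img,cv2.COLOR_BGR2HSV)
def tag(n,img,center,zs=(.076,.080,.084),hw=26,s=8):
    x,y=center; c=img[y-hw:y+hw,x-hw:x+hw]; c=cv2.resize(c,None,fx=s,fy=s,interpolation=cv2.INTER_CUBIC)
    m=((lab(c)[...,1]<60)&(lab(c)[...,2]>130)).astype(np.uint8)
    m=cv2.morphologyEx(m,cv2.MORPH_CLOSE,np.ones((25,25)))
    cs,_=cv2.findContours(m,cv2.RETR_EXTERNAL,cv2.CHAIN_APPROX_NONE); k=max(cs,key=cv2.contourArea)[:,0].astype(float)
    uv=(k+.5)/s-.5+[x-hw,y-hw]
    for z in zs:
        R=cv2.minAreaRect((at_z(n,uv,z)[:,:2]*1000).astype(np.float32)); M=cv2.moments((at_z(n,uv,z)[:,:2]*1000).astype(np.float32))
        print(n,z,np.round(R[0],1),np.round(R[1],1),round(R[2],1),'centroid',round(M['m10']/M['m00'],1),round(M['m01']/M['m00'],1))
E
python3 - <<'E'
from meas import *
tag('side',np.load('side0.npz')['p'],(299,208)); tag('top',np.load('top0.npz')['p'],(277,237))
for n in('side','top'):
    z=np.load(f'{n}0.npz');C=cloud(n,z['d']); hs=lab(z['p']); m=(np.abs(C[...,0]-.503)<.04)&(np.abs(C[...,1]-.019)<.022)&(hs[...,1]<60)&(C[...,2]>.05)
    q=C[m]; print(n,'tag z',len(q),np.median(q[:,2]),q[:,2].std())
    m=(np.abs(C[...,0]-.503)<.085)&(np.abs(C[...,1]-.019)<.032)&(hs[...,1]>80)&(C[...,2]>.05); q=C[m]; print('lid z',np.median(q[:,2]))
    m=(np.abs(C[...,0]-.42)<.05)&(np.abs(C[...,1]+.12)<.05); q=C[m]; print('table z',np.median(q[:,2]))
# upscaled side views
c=np.load('side0.npz')['p'];cv2.imwrite('pics/s_d.png',cv2.resize(c[130:180,300:355],None,fx=10,fy=10,interpolation=cv2.INTER_CUBIC))
c=np.load('top0.npz')['p'];cv2.imwrite('pics/t_d.png',cv2.resize(c[195:250,350:405],None,fx=10,fy=10,interpolation=cv2.INTER_CUBIC))
E
```

```text
side 0.076 [505.2  18.9] [91.3 54.6] 0.3 centroid 505.2 18.7
side 0.08 [503.8  22.4] [90.7 54.3] 0.3 centroid 503.7 22.2
side 0.084 [502.3  25.8] [90.1 53.9] 0.3 centroid 502.2 25.6
top 0.076 [506.2  19.4] [54.5 92.4] 89.8 centroid 506.2 19.4
top 0.08 [506.4  19.5] [54.2 92. ] 89.8 centroid 506.4 19.5
top 0.084 [506.5  19.6] [54.  91.6] 89.8 centroid 506.5 19.6
side tag z 456 0.07680172444485295 0.0010179987309769064
lid z 0.0708089514529201
table z 0.0006166426510851308
top tag z 591 0.0763472765552351 0.001592462991277595
lid z 0.07181530973084393
table z 0.00017458239029605194
```

View pics/s_d.png

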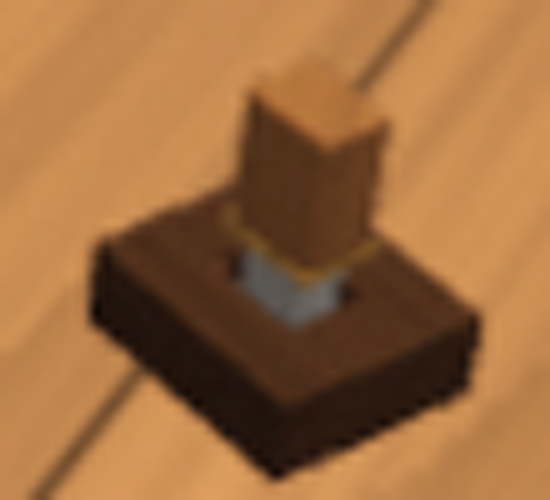

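View pics/t_d.png

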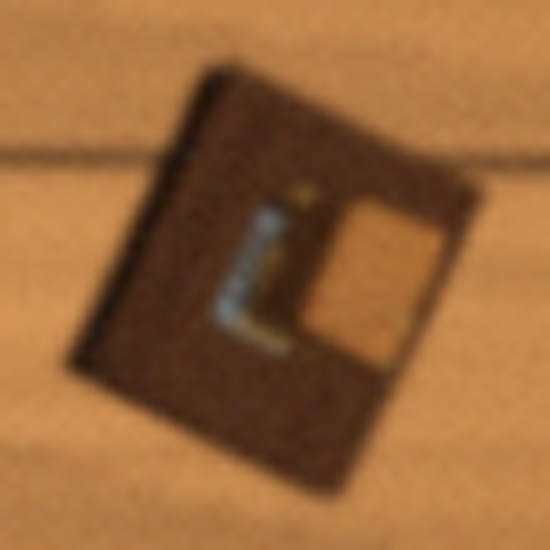

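The detail view shows grip-top corners at about (355,197), (445,235), (385,370), (303,328). The stand-top corners are at about (225,62), (485,190), (340,495), (78,365). I'll unproject these.

```bash
cat > plan.py <<'E'
from h import *
from scipy.spatial.transform import Rotation as R
def plan(pos,yaw,rpy=None):
    s=status.get_state(); R0=R.from_euler('xyz',s['eef_rot'],degrees=True); Rt=R.from_euler('xyz',rpy or [180,0,yaw],degrees=True)
    t=R0.inv().apply(np.array(pos)-s['tcp_pos'])/.2; w=(R0.inv()*Rt).as_rotvec(degrees=True)/90
    print('t',s['time_s'],'tcp',s['tcp_pos'].round(4),s['eef_rot'].round(2),'F',s['contact_force'].round(2),'w',round(s['gripper_width'],4),'q',s['joints'].round(1)); print('move',t.round(4),w.round(4))
E
python3 - <<'E'
from plan import *
def f(n,pts,sc,off,z):
    q=at_z(n,(np.array(pts)+.5)/sc-.5+off,z)*1000
    print(n,z,q[:,:2].round(1).tolist(),q.mean(0).round(1), cv2.minAreaRect(q[:,:2].astype(np.float32)))
f('top',[(355,197),(445,235),(385,370),(303,328)],10,[350,195],.095)
f('top',[(225,62),(485,190),(340,495),(78,365)],10,[350,195],.030)
f('side',[(250,90),(312,58),(390,123),(325,152)],10,[300,130],.095)
f('side',[(100,245),(240,183),(480,320),(285,402)],10,[300,130],.030)
plan([.36,.47,.27],-20)
E
```

```text
top 0.095 [[562.0, -244.0], [553.0, -266.3], [520.2, -251.1], [530.1, -230.9]] [ 541.3 -248.1   95. ] ((541.5946655273438, -247.814453125), (23.98796272277832, 36.13680648803711), 65.20376586914062)
top 0.03 [[598.7, -231.2], [566.0, -300.1], [486.5, -260.9], [519.6, -192.0]] [ 542.7 -246.1   30. ] ((542.791259765625, -246.07241821289062), (76.3798828125, 89.43892669677734), 63.75849533081055)
side 0.095 [[559.4, -243.4], [550.6, -267.0], [519.2, -249.4], [529.4, -227.4]] [ 539.7 -246.8   95. ] ((540.009521484375, -247.18914794921875), (24.946025848388672, 37.35222625732422), 61.93259048461914)
side 0.03 [[596.0, -234.3], [572.8, -284.0], [485.3, -260.3], [519.1, -196.8]] [ 543.3 -243.9   30. ] ((541.0496826171875, -247.4996337890625), (71.84127807617188, 89.10122680664062), 64.01560974121094)
t 0.1 tcp [0.1753 0.6514 0.2257] [ 1.7992e+02 -1.0000e-02 -1.5060e+01] F [ 1.05 -0.   -0.34] w 0.0876 q [ 91.5  20.6   0.6  -0.  -70.1 -16.5]
move [ 1.1277  0.6362 -0.2203] [ 0.0009 -0.0001  0.0549]
```

Call:
apply_moves:
  moves:
    - [0.2,0.12,-0.1,0,0,0.01]
    - [0.4,0.24,-0.2,0,0,0.02]
    - [0.6,0.36,-0.22,0,0,0.03]
    - [0.8,0.48,-0.22,0,0,0.04]
    - [0.95,0.7,-0.22,0,0,0.05]
    - [1,0.9,-0.22,0,0,0.05]

```text
time_s: 0.85
tcp_pos: [0.3225, 0.4235, 0.2694]
eef_rot: [179.8, -0.0, -19.7]
contact_force: [0.1, 0.5, 0.4]
gripper_width: 0.0876
```

```bash
python3 -c "
from plan import *
plan([.5,.25,.25],-25);plan([.541,-.248,.16],-25)"
```

```text
t 0.85 tcp [0.3225 0.4235 0.2694] [ 1.7984e+02 -2.0000e-02 -1.9670e+01] F [0.12 0.54 0.38] w 0.0876 q [ 73.8   5.6 -13.3   0.  -71.3  -3.5]
move [1.128  0.5179 0.0985] [ 0.0018 -0.0003  0.0592]
t 0.85 tcp [0.3225 0.4235 0.2694] [ 1.7984e+02 -2.0000e-02 -1.9670e+01] F [0.12 0.54 0.38] w 0.0876 q [ 73.8   5.6 -13.3   0.  -71.3  -3.5]
move [2.1593 2.7922 0.5551] [ 0.0018 -0.0003  0.0592]
```

Call:
apply_moves:
  moves:
    - [0.2,0.2,0,0,0,0.01]
    - [0.4,0.4,0,0,0,0.02]
    - [0.6,0.6,0,0,0,0.03]
    - [0.7,0.8,0,0,0,0.04]
    - [0.8,1,0,0,0,0.05]

```text
time_s: 1.48
tcp_pos: [0.4057, 0.1796, 0.2697]
eef_rot: [179.8, -0.0, -24.2]
contact_force: [0.8, 0.1, 0.2]
gripper_width: 0.0877
```

Call:
apply_moves:
  moves:
    - [0.15,0.2,0,0,0,0.01]
    - [0.3,0.4,0,0,0,0.01]
    - [0.45,0.6,0,0,0,0.01]
    - [0.6,0.8,0,0,0,0.01]
    - [0.7,1,0,0,0,0.01]

```text
time_s: 2.1
tcp_pos: [0.4513, -0.062, 0.2702]
eef_rot: [179.8, -0.0, -25.1]
contact_force: [0.0, 0.7, -0.1]
gripper_width: 0.0877
```

```bash
python3 -c "
from plan import *
plan([.541,-.248,.16],-25)"
```

```text
t 2.1 tcp [ 0.4513 -0.062   0.2702] [179.81  -0.   -25.15] F [ 0.03  0.66 -0.12] w 0.0877 q [ 17.2  -2.3 -21.5   0.1 -71.   47.6]
move [0.8013 0.6495 0.5529] [ 0.0021 -0.     -0.0017]
```

Call:
apply_moves:
  moves:
    - [0.2,0.16,0.05,0,0,0]
    - [0.4,0.32,0.12,0,0,0]
    - [0.6,0.5,0.2,0,0,0]
    - [0.8,0.65,0.3,0.002,0,0]
    - [0.8,0.65,0.45,0.002,0,-0.002]
    - [0.8,0.65,0.55,0.002,0,-0.002]
    - [0.8,0.65,0.55,0.002,0,-0.002]
    - [0.8,0.65,0.55,0.002,0,-0.002]

```text
time_s: 3.1
tcp_pos: [0.5412, -0.248, 0.1614]
eef_rot: [180.0, -0.1, -24.9]
contact_force: [-0.2, -0.0, 0.3]
gripper_width: 0.0878
```

```bash
python3 -c "
from plan import *
plan([.541,-.248,.0505],-25)
for n in('side','top'):
    p,d=imaging.capture(n); np.savez(n+'1.npz',p=p,d=d)
    cv2.imwrite(f'pics/{n}1.png',cv2.resize(p[120:270,270:420] if n=='side' else p[160:310,310:460],None,fx=4,fy=4,interpolation=cv2.INTER_CUBIC))
"
```

```text
t 3.1 tcp [ 0.5412 -0.248   0.1614] [ 1.7999e+02 -5.0000e-02 -2.4940e+01] F [-0.21 -0.04  0.29] w 0.0878 q [ -5.8  15.9 -14.9   0.  -59.1  70.8]
move [-1.400e-03  4.000e-04  5.547e-01] [ 0.0001 -0.0006  0.0006]
```

View pics/side1.png

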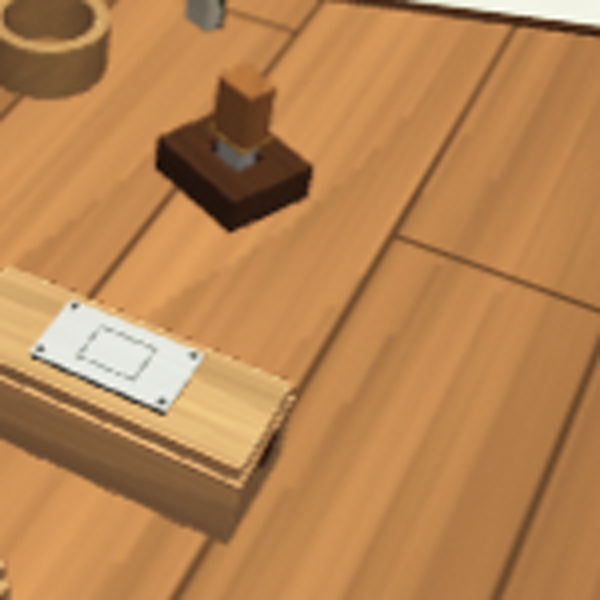

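```bash
python3 -c "
from h import *
for n in('side','top'):
    print(n,proj(n,[.5412,-.248,.1614]).round(1),proj(n,[.541,-.248,.095]).round(1))
a=np.load('side1.npz')['p'];b=np.load('top1.npz')['p']
cv2.imwrite('pics/both1.png',np.hstack([cv2.resize(a[40:190,250:400],(400,400)),cv2.resize(b[150:300,320:470],(400,400))]))
"
```

```text
side [[334.3 119.7]] [[331.2 139.7]]
top [[396.4 222.8]] [[386.7 222.9]]
```

View pics/both1.png

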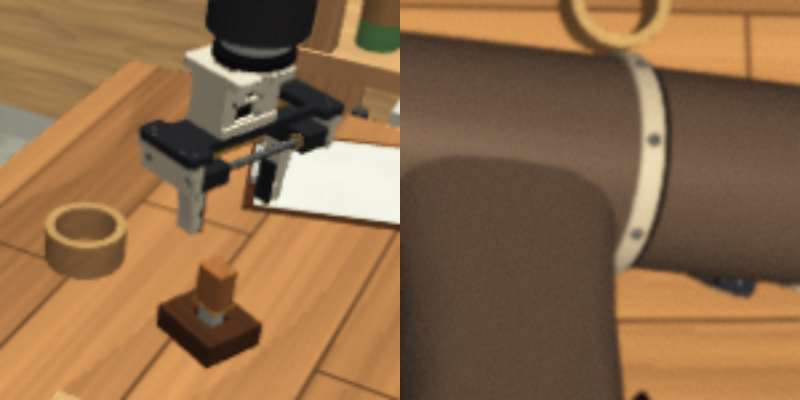

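The side view shows the open fingers astride the die. Their tip midpoint is at about (335,121), against a projected TCP of (334,120), so the calibration agrees. Next I descend and grip.

Call:
apply_moves:
  moves:
    - [0,0,0.1,0,0,0]
    - [0,0,0.2,0,0,0]
    - [0,0,0.3,0,0,0]
    - [0,0,0.4,0,0,0]
    - [0,0,0.5,0,0,0]
    - [0,0,0.555,0,0,0]
    - [0,0,0.555,0,0,0]
    - [0,0,0.555,0,0,0]

```text
time_s: 4.2
tcp_pos: [0.5423, -0.248, 0.0518]
eef_rot: [-180.0, -0.2, -24.9]
contact_force: [0.0, -0.2, -1.2]
gripper_width: 0.0873
```

```bash
python3 -c "
from plan import *
plan([.541,-.248,.0505],-25)
p,d=imaging.capture('side');np.savez('side2.npz',p=p,d=d)
cv2.imwrite('pics/side2.png',cv2.resize(p[70:190,270:390],None,fx=5,fy=5,interpolation=cv2.INTER_CUBIC))
"
```

```text
t 4.2 tcp [ 0.5423 -0.248   0.0518] [-179.97   -0.19  -24.92] F [ 0.04 -0.23 -1.25] w 0.0873 q [ -5.8  22.7 -21.7   0.  -45.4  70.8]
move [-0.0061  0.0026  0.0066] [-0.0004 -0.0021  0.0009]
```

View pics/side2.png

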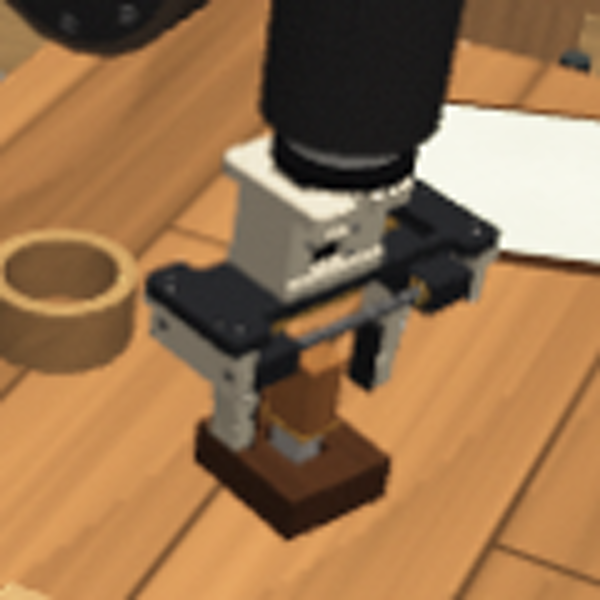

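Call:
apply_moves:
  moves:
    - [-0.003,0.001,0.003,0,0,0]
    - [-0.005,0.002,0.005,0,-0.002,0]
    - [-0.005,0.002,0.005,0,-0.002,0]
    - [-0.005,0.002,0.005,0,-0.002,0]
    - [-0.005,0.002,0.005,0,-0.002,0]
    - [-0.005,0.002,0.005,0,-0.002,0]
    - [-0.005,0.002,0.005,0,-0.002,0]
    - [-0.005,0.002,0.005,0,-0.002,0]
  hand: 1
  grip_force: 12

```text
time_s: 5.25
tcp_pos: [0.5412, -0.248, 0.0509]
eef_rot: [-180.0, -0.0, -24.9]
contact_force: [-0.6, -0.2, 0.7]
gripper_width: 0.0258
```

Call:
apply_moves:
  moves:
    - [0,0,0,0,0,0]
    - [0,0,0,0,0,0]
    - [0,0,0,0,0,0]
  grip_force: 50

```text
time_s: 5.62
tcp_pos: [0.5412, -0.248, 0.0509]
eef_rot: [-180.0, -0.0, -24.9]
contact_force: [-0.4, 0.2, 0.7]
gripper_width: 0.0258
```

```bash
python3 -c "
from plan import *
plan([.541,-.248,.0505],-25)"
```

```text
t 5.625 tcp [ 0.5412 -0.248   0.0509] [-1.7996e+02 -2.0000e-02 -2.4920e+01] F [-0.38  0.21  0.73] w 0.0258 q [ -5.8  22.7 -21.7  -0.  -45.5  70.9]
move [-0.0011  0.0005  0.0019] [-0.0004 -0.0002  0.0009]
```

Call:
apply_moves:
  moves:
    - [0,0,-0.05,0,0,0]
    - [0,0,-0.12,0,0,0]
    - [0,0,-0.25,0,0,0]
    - [0,0,-0.4,0,0,0]
    - [0,0,-0.5,0,0,0]
    - [0,0,-0.5,0,0,0]
    - [0,0,-0.5,0,0,0]

```text
time_s: 6.5
tcp_pos: [0.5407, -0.2478, 0.1504]
eef_rot: [-180.0, 0.0, -24.9]
contact_force: [-0.6, 0.4, -3.3]
gripper_width: 0.026
```

```bash
python3 -c "
from plan import *
plan([.505,.0195,.15],0)"
```

```text
t 6.5 tcp [ 0.5407 -0.2478  0.1504] [-1.7995e+02  2.0000e-02 -2.4940e+01] F [-0.62  0.42 -3.34] w 0.026 q [ -5.8  16.5 -15.7  -0.1 -57.8  70.9]
move [-0.7253 -1.1369  0.0033] [-6.000e-04  1.000e-04 -2.771e-01]
```

Call:
apply_moves:
  moves:
    - [-0.12,-0.19,0,0,0,-0.05]
    - [-0.24,-0.38,0,0,0,-0.1]
    - [-0.36,-0.57,0,0,0,-0.15]
    - [-0.48,-0.76,0,0,0,-0.2]
    - [-0.58,-0.9,0,0,0,-0.24]
    - [-0.63,-0.98,0,0,0,-0.27]
    - [-0.63,-0.98,0,0,0,-0.277]
    - [-0.63,-0.98,0,0,0,-0.277]

```text
time_s: 7.5
tcp_pos: [0.5087, -0.0173, 0.15]
eef_rot: [-180.0, 0.1, -0.0]
contact_force: [0.6, 0.7, -2.5]
gripper_width: 0.0258
```

```bash
python3 -c "
from plan import *
plan([.505,.0195,.135],0)"
```

```text
t 7.5 tcp [ 0.5087 -0.0173  0.15  ] [-1.7997e+02  7.0000e-02 -3.0000e-02] F [ 0.62  0.65 -2.47] w 0.0258 q [ 20.1   8.8 -26.1  -0.1 -55.2  69.9]
move [-0.0185 -0.184   0.0752] [-0.0003  0.0008 -0.0004]
```

Call:
apply_moves:
  moves:
    - [-0.01,-0.1,0.02,0,0,0]
    - [-0.018,-0.17,0.05,0,0,0]
    - [-0.018,-0.184,0.075,0,0.001,0]
    - [-0.018,-0.184,0.075,0,0.001,0]
    - [-0.018,-0.184,0.075,0,0.001,0]

```text
time_s: 8.12
tcp_pos: [0.5051, 0.0192, 0.135]
eef_rot: [-180.0, -0.0, -0.0]
contact_force: [0.7, -0.3, -2.2]
gripper_width: 0.0257
```

```bash
python3 -c "
from plan import *
plan([.505,.0195,.135],0)
for n in('side','top'):
    p,d=imaging.capture(n); np.savez(n+'3.npz',p=p,d=d)
a=np.load('side3.npz')['p'];b=np.load('top3.npz')['p']
print(proj('side',[[.505,.0195,.076],[.505,.0195,.094]]))
cv2.imwrite('pics/s3.png',cv2.resize(a[160:240,250:350],None,fx=8,fy=7,interpolation=cv2.INTER_CUBIC))
cv2.imwrite('pics/t3.png',cv2.resize(b[180:290,220:340],None,fx=5,fy=5,interpolation=cv2.INTER_CUBIC))
"
```

```text
t 8.125 tcp [0.5051 0.0192 0.135 ] [-1.7998e+02 -2.0000e-02 -5.0000e-02] F [ 0.69 -0.29 -2.21] w 0.0257 q [ 24.5   9.3 -27.7  -0.  -52.9  65.5]
move [-0.0007 -0.0017  0.0002] [-0.0002 -0.0002 -0.0005]
[[298.60963048 208.11836216]
 [299.13474185 202.89716124]]
```

View pics/s3.png

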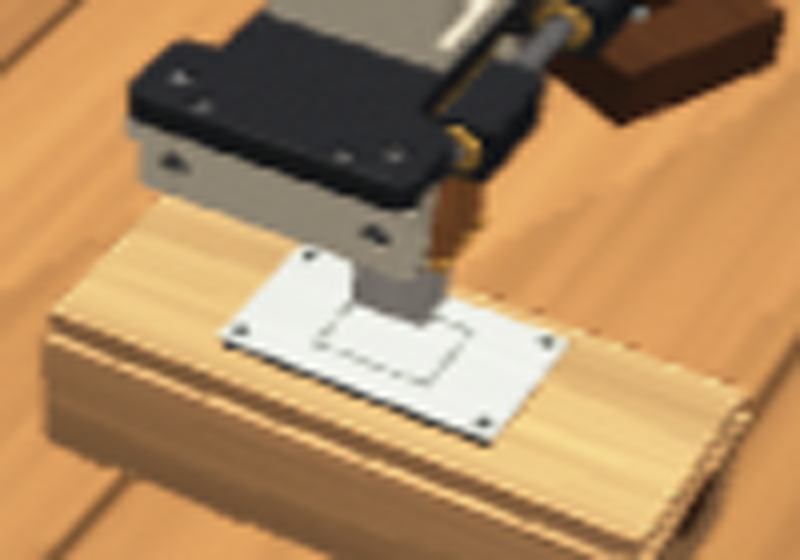

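View pics/t3.png

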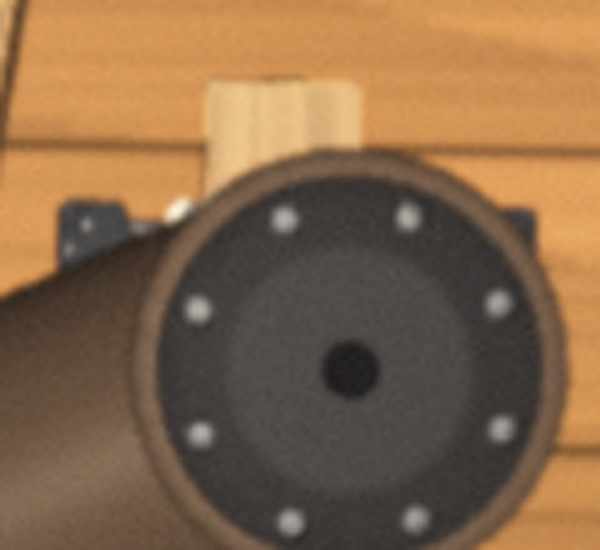

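```bash
python3 -c "
from h import *
for z in(.093,.094,.095):
  X=[[.505+a*.012,.0192+b*.008,z] for a,b in((1,1),(-1,1),(-1,-1))]
  print(z,((proj('side',X)-[250,160]+.5)*[8,7]-.5).round(0).tolist())
for z in(.076,.077):
  X=[[.505+a*.018,.0195+b*.014,z] for a,b in((1,1),(-1,1),(-1,-1),(1,-1))]
  print('field',((proj('side',X)-[250,160]+.5)*[8,7]-.5).round(0).tolist())
X=[[.505+a*.045,.0195+b*.026,.0765] for a,b in((1,1),(-1,1),(-1,-1),(1,-1))]
print('tag',((proj('side',X)-[250,160]+.5)*[8,7]-.5).round(0).tolist())
# metric per crop px
print((proj('side',[[.515,.0195,.094],[.505,.0295,.094],[.505,.0195,.104]])-proj('side',[.505,.0195,.094]))*[8,7])
"
```

```text
0.093 [[348.0, 306.0], [421.0, 333.0], [446.0, 304.0]]
0.094 [[348.0, 304.0], [421.0, 331.0], [446.0, 301.0]]
0.095 [[348.0, 302.0], [421.0, 329.0], [446.0, 299.0]]
field [[317.0, 345.0], [425.0, 387.0], [468.0, 334.0], [361.0, 295.0]]
field [[317.0, 343.0], [425.0, 385.0], [468.0, 332.0], [361.0, 293.0]]
tag [[218.0, 336.0], [491.0, 441.0], [568.0, 341.0], [302.0, 244.0]]
[[-30.27852341 -11.17047034]
 [-15.84890387  18.57149406]
 [  2.38673037 -20.79872686]]
```

Call:
apply_moves:
  moves:
    - [0,-0.001,0.015,0,0,0]
    - [0,-0.001,0.03,0,0,0]
    - [0,-0.001,0.04,0,0,0]
    - [0,-0.001,0.04,0,0,0]
    - [0,-0.001,0.04,0,0,0]

```text
time_s: 8.85
tcp_pos: [0.5053, 0.0194, 0.1272]
eef_rot: [-180.0, -0.0, -0.0]
contact_force: [0.2, -0.5, -1.8]
gripper_width: 0.0255
```

Call:
apply_moves:
  moves:
    - [0,0,0.004,0,0,0]
    - [0,0,0.008,0,0,0]
    - [0,0,0.008,0,0,0]

```text
time_s: 9.22
tcp_pos: [0.5052, 0.0194, 0.1255]
eef_rot: [-180.0, -0.0, -0.0]
contact_force: [0.2, -0.2, -1.7]
gripper_width: 0.026
```

Call:
apply_moves:
  moves:
    - [0,0,0.004,0,0,0]
    - [0,0,0.007,0,0,0]
    - [0,0,0.007,0,0,0]

```text
time_s: 9.6
tcp_pos: [0.5052, 0.0194, 0.1241]
eef_rot: [-180.0, -0.0, -0.1]
contact_force: [-0.6, -0.4, -2.3]
gripper_width: 0.0258
```

Call:
apply_moves:
  moves:
    - [0,0,0.004,0,0,0]
    - [0,0,0.007,0,0,0]
    - [0,0,0.007,0,0,0]

```text
time_s: 9.98
tcp_pos: [0.5052, 0.0194, 0.1226]
eef_rot: [-180.0, -0.0, -0.0]
contact_force: [-1.2, 0.2, -2.1]
gripper_width: 0.0258
```

Still no contact; the face is at about 0.0816. I'll look again up close.

```bash
python3 -c "
from plan import *
plan([.505,.0195,.12],0)
p,d=imaging.capture('side'); np.savez('side4.npz',p=p,d=d)
for i in range(3): p=p.astype(float)+imaging.capture('side')[0]
p=(p/4).astype(np.uint8); cv2.imwrite('s4raw.png',p)
cv2.imwrite('pics/s4.png',cv2.resize(p[180:230,275:330],None,fx=12,fy=12,interpolation=cv2.INTER_CUBIC))
f=lambda X:((proj('side',X)-[275,180]+.5)*12-.5).round(0).tolist()
print('foot',f([[.5052+a*.012,.0194+b*.008,.0816] for a,b in((1,1),(-1,1),(-1,-1))]))
print('field',f([[.505+a*.018,.0195+b*.014,.0765] for a,b in((1,1),(-1,1),(-1,-1),(1,-1))]))
"
```

```text
t 9.975 tcp [0.5052 0.0194 0.1226] [-1.7998e+02 -2.0000e-02 -5.0000e-02] F [-1.22  0.25 -2.12] w 0.0258 q [ 24.5  10.2 -28.6  -0.  -51.2  65.5]
move [-0.0009 -0.0005  0.0131] [-0.0002 -0.0002 -0.0005]
foot [[217.0, 325.0], [326.0, 372.0], [363.0, 321.0]]
field [[175.0, 351.0], [338.0, 421.0], [402.0, 332.0], [242.0, 264.0]]
```

View pics/s4.png

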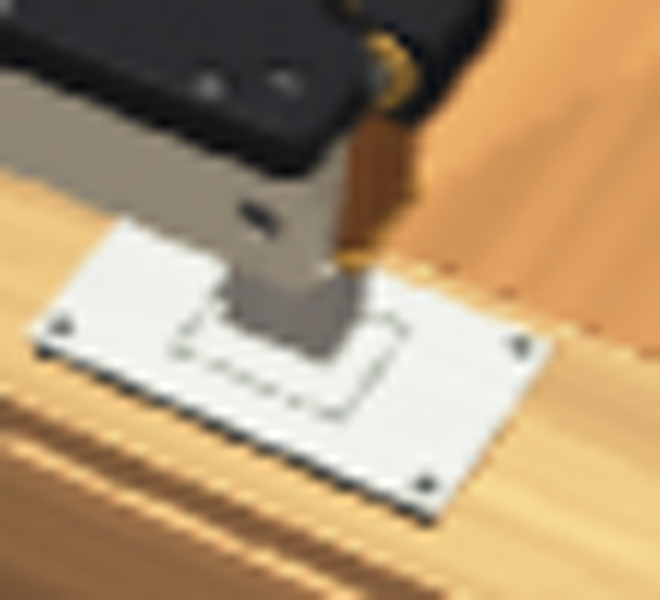

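Call:
apply_moves:
  moves:
    - [0,0,0.004,0,0,0]
    - [0,0,0.007,0,0,0]
    - [0,0,0.007,0,0,0]

```text
time_s: 10.55
tcp_pos: [0.5051, 0.0194, 0.1212]
eef_rot: [-180.0, -0.0, -0.1]
contact_force: [-0.1, 0.8, -2.9]
gripper_width: 0.0258
```

Call:
apply_moves:
  moves:
    - [0,0,0.003,0,0,0]
    - [0,0,0.006,0,0,0]
    - [0,0,0.006,0,0,0]

```text
time_s: 10.92
tcp_pos: [0.5051, 0.0194, 0.1199]
eef_rot: [-180.0, -0.0, -0.1]
contact_force: [0.5, 0.3, -2.1]
gripper_width: 0.0258
```

Call:
apply_moves:
  moves:
    - [0,0,0.003,0,0,0]
    - [0,0,0.005,0,0,0]
    - [0,0,0.005,0,0,0]

```text
time_s: 11.3
tcp_pos: [0.5051, 0.0194, 0.1189]
eef_rot: [-180.0, -0.0, -0.0]
contact_force: [0.4, 0.4, -1.4]
gripper_width: 0.0259
```

Call:
apply_moves:
  moves:
    - [0,0,0.003,0,0,0]
    - [0,0,0.003,0,0,0]

```text
time_s: 11.55
tcp_pos: [0.5051, 0.0194, 0.1183]
eef_rot: [-180.0, -0.0, -0.1]
contact_force: [-0.3, 0.5, -2.1]
gripper_width: 0.026
```

Call:
apply_moves:
  moves:
    - [0,0,0.003,0,0,0]
    - [0,0,0.003,0,0,0]

```text
time_s: 11.8
tcp_pos: [0.505, 0.0193, 0.1176]
eef_rot: [-180.0, 0.0, -0.1]
contact_force: [0.3, 0.6, -2.4]
gripper_width: 0.0257
```

```bash
python3 -c "
from plan import *
plan([.505,.0195,.117],0)
F=[]
p=0
for i in range(5):
    p=p+imaging.capture('side')[0].astype(float)/5; F.append(status.get_state()['contact_force'])
print(np.mean(F,0),np.std(F,0))
p=p.astype(np.uint8); cv2.imwrite('s5raw.png',p)
cv2.imwrite('pics/s5.png',cv2.resize(p[180:230,275:330],None,fx=12,fy=12,interpolation=cv2.INTER_CUBIC))
z=status.get_state()['tcp_pos'][2]-.041
f=lambda X:((proj('side',X)-[275,180]+.5)*12-.5).round(0).tolist()
print(z,'foot',f([[.5052+a*.012,.0194+b*.008,z] for a,b in((1,1),(-1,1),(-1,-1))]))
"
```

```text
t 11.8 tcp [0.505  0.0193 0.1176] [-1.7999e+02  0.0000e+00 -5.0000e-02] F [ 0.27  0.6  -2.38] w 0.0257 q [ 24.5  10.5 -28.9  -0.  -50.5  65.5]
move [-0.0002 -0.0008  0.0029] [-0.0002  0.     -0.0006]
[ 0.15597938  0.35465284 -1.99970185] [0.35028543 0.3573502  0.53042756]
0.07665869868976635 foot [[216.0, 342.0], [324.0, 389.0], [361.0, 338.0]]
```

View pics/s5.png

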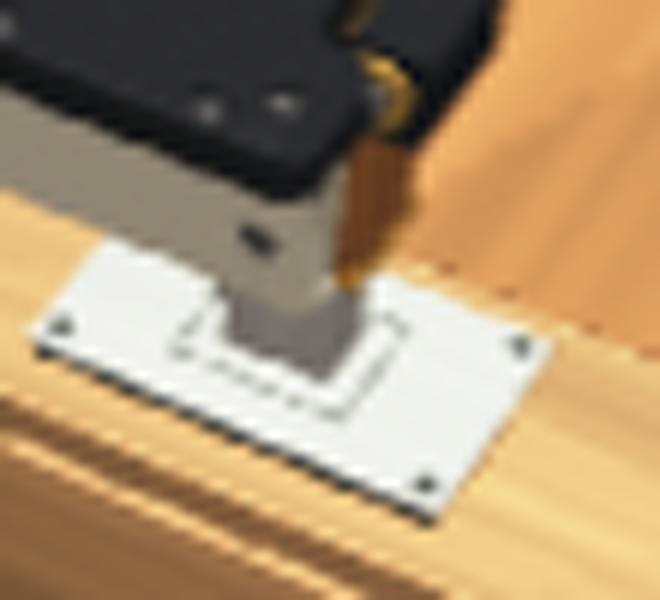

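Call:
apply_moves:
  moves:
    - [0,0,0.004,0,0,0]
    - [0,0,0.004,0,0,0]

```text
time_s: 12.3
tcp_pos: [0.5052, 0.0194, 0.1171]
eef_rot: [-180.0, -0.0, -0.0]
contact_force: [-0.9, 0.6, 1.3]
gripper_width: 0.0259
```

Call:
apply_moves:
  moves:
    - [0,0,0.004,0,0,0]
    - [0,0,0.004,0,0,0]

```text
time_s: 12.55
tcp_pos: [0.5052, 0.0194, 0.1165]
eef_rot: [-180.0, -0.0, -0.0]
contact_force: [-1.9, 1.0, 4.5]
gripper_width: 0.0254
```

Call:
apply_moves:
  moves:
    - [0,0,0.004,0,0,0]
    - [0,0,0.004,0,0,0]

```text
time_s: 12.8
tcp_pos: [0.5053, 0.0194, 0.1162]
eef_rot: [-180.0, -0.0, -0.0]
contact_force: [-3.1, 0.4, 7.0]
gripper_width: 0.026
```

Contact came at TCP z of about 0.1173, so the face is at about 0.0763, which matches a nearly flush lid. The net push is now about 9 N. Before pressing harder I'll check the alignment.

```bash
python3 -c "
from plan import *
F=[];p=0
for i in range(4):
    p=p+imaging.capture('side')[0].astype(float)/4; F.append(status.get_state()['contact_force'])
print(np.mean(F,0),np.std(F,0))
plan([.505,.0195,.116],0)
p=p.astype(np.uint8); cv2.imwrite('s6raw.png',p)
cv2.imwrite('pics/s6.png',cv2.resize(p[180:230,275:330],None,fx=12,fy=12,interpolation=cv2.INTER_CUBIC))
f=lambda X:((proj('side',X)-[275,180]+.5)*12-.5).round(0).tolist()
for z in (.075,.0765):print(z,'foot',f([[.5052+a*.012,.0194+b*.008,z] for a,b in((1,1),(-1,1),(-1,-1))]))
"
```

```text
[-3.40987555  0.73348911  6.21142409] [0.33112968 0.57383038 0.50095449]
t 13.0 tcp [0.5053 0.0194 0.1162] [-1.7998e+02 -5.0000e-02 -3.0000e-02] F [-2.91  0.04  5.92] w 0.0258 q [ 24.5  10.6 -29.1   0.  -50.3  65.5]
move [-0.0014 -0.0006  0.001 ] [-0.0002 -0.0005 -0.0003]
0.075 foot [[215.0, 348.0], [323.0, 394.0], [360.0, 343.0]]
0.0765 foot [[216.0, 343.0], [324.0, 389.0], [361.0, 338.0]]
```

View pics/s6.png

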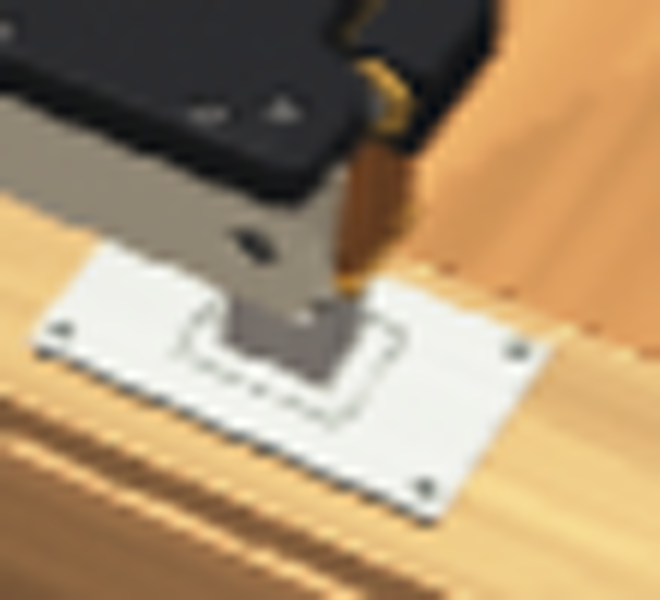

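Die to field offset is about (+1, −1) mm and square. I'll ramp up the push.

Call:
apply_moves:
  moves:
    - [-0.001,0,0.0045,0,0,0]
    - [-0.001,0,0.006,0,0,0]
    - [-0.001,0,0.007,0,0,0]

```text
time_s: 13.38
tcp_pos: [0.5053, 0.0194, 0.1157]
eef_rot: [-180.0, -0.1, -0.0]
contact_force: [-4.9, -0.2, 9.9]
gripper_width: 0.026
```

Call:
apply_moves:
  moves:
    - [-0.002,0,0.0055,0,0,0]
    - [-0.003,0,0.007,0,0,0]
    - [-0.003,0,0.007,0,0,0]
    - [-0.003,0,0.007,0,0,0]

```text
time_s: 13.88
tcp_pos: [0.5053, 0.0194, 0.1155]
eef_rot: [-180.0, -0.2, 0.0]
contact_force: [-4.3, -0.0, 13.1]
gripper_width: 0.0256
```

```bash
python3 -c "
from plan import *
F=[];p=0
for i in range(24):
    p=p+imaging.capture('side')[0].astype(float)/24; F.append(status.get_state()['contact_force'])
F=np.array(F);print(F.mean(0),F.min(0),F.max(0))
plan([.505,.0195,.2],0)
p=p.astype(np.uint8)
cv2.imwrite('pics/s7.png',cv2.resize(p[180:230,275:330],None,fx=12,fy=12,interpolation=cv2.INTER_CUBIC))
"
```

```text
[-4.21816559  0.20274884 12.65586676] [-5.09852978 -0.59721943 11.29929782] [-3.57965913  0.95016276 13.63870435]
t 15.075 tcp [0.5052 0.0194 0.1154] [-1.7999e+02 -1.6000e-01  2.0000e-02] F [-3.78 -0.28 12.55] w 0.0256 q [ 24.5  10.6 -29.2   0.1 -50.   65.4]
move [ 1.000e-04 -7.000e-04 -4.228e-01] [-0.0001 -0.0018  0.0002]
```

View pics/s7.png

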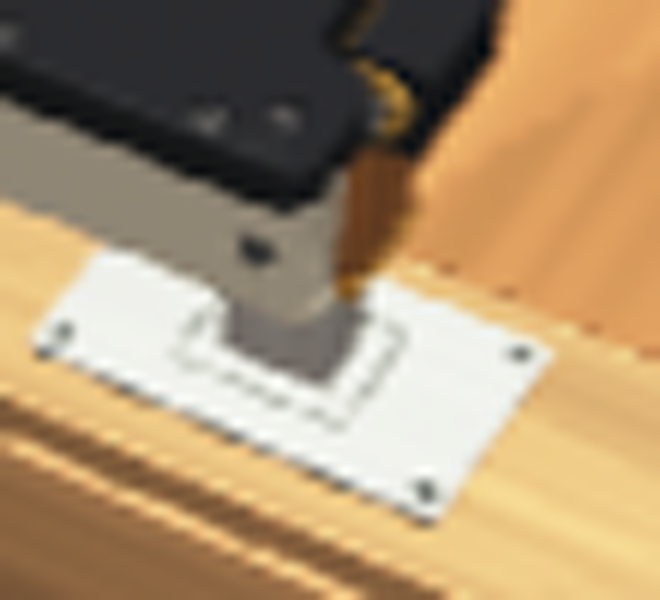

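It held about 15 N for 1.2 s (11.3 to 13.6 N at the wrist plus 2.3 N die weight), with the die still centred in the outline. I'll lift straight off.

Call:
apply_moves:
  moves:
    - [0,0,-0.01,0,0,0]
    - [0,0,-0.025,0,0,0]
    - [0,0,-0.06,0,-0.002,0]
    - [0,0,-0.14,0,-0.002,0]
    - [0,0,-0.25,0,-0.002,0]
    - [0,0,-0.3,0,-0.002,0]
    - [0,0,-0.3,0,-0.002,0]
    - [0,0,-0.3,0,-0.002,0]

```text
time_s: 16.08
tcp_pos: [0.5045, 0.0193, 0.1747]
eef_rot: [-180.0, 0.1, 0.0]
contact_force: [-0.0, 0.2, -2.7]
gripper_width: 0.0261
```

```bash
python3 -c "
from plan import *
plan([.541,-.248,.15],-25)
p,d=imaging.capture('side');np.savez('side8.npz',p=p,d=d)
cv2.imwrite('pics/s8.png',cv2.resize(p[140:240,240:350],None,fx=6,fy=6,interpolation=cv2.INTER_CUBIC))
"
```

```text
t 16.075 tcp [0.5045 0.0193 0.1747] [-1.8e+02  8.0e-02  1.0e-02] F [-0.01  0.2  -2.74] w 0.0261 q [ 24.5   7.  -24.7  -0.  -58.4  65.5]
move [0.1823 1.3364 0.123 ] [2.000e-04 9.000e-04 2.779e-01]
```

View pics/s8.png

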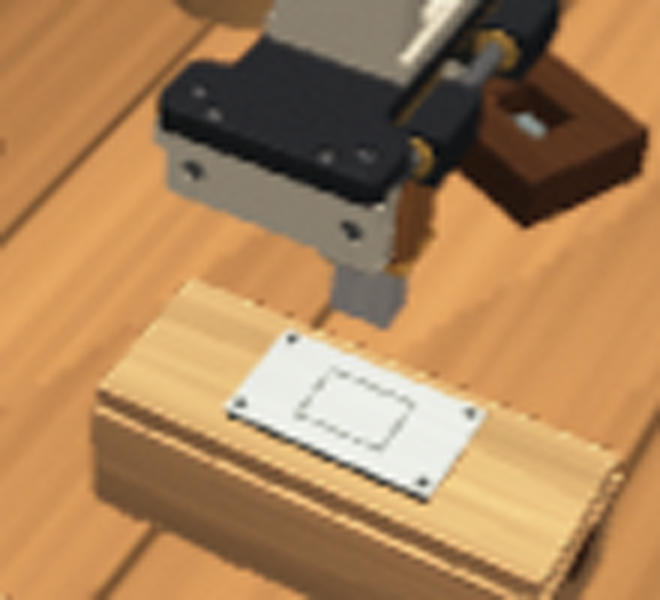

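Call:
apply_moves:
  moves:
    - [0.03,0.2,0,0,0,0.04]
    - [0.06,0.4,0,0,0,0.09]
    - [0.09,0.6,0,0,0,0.14]
    - [0.11,0.8,0,0,0,0.19]
    - [0.13,0.95,0,0,0,0.24]
    - [0.14,1,0,0,0,0.27]
    - [0.14,1,0,0,0,0.278]

```text
time_s: 17.0
tcp_pos: [0.5322, -0.181, 0.1738]
eef_rot: [179.9, 0.2, -25.1]
contact_force: [-0.3, -0.4, -1.4]
gripper_width: 0.0254
```

```bash
python3 -c "
from plan import *
plan([.5413,-.2478,.1],-24.9)"
```

```text
t 17.0 tcp [ 0.5322 -0.181   0.1738] [ 1.7993e+02  1.6000e-01 -2.5100e+01] F [-0.26 -0.39 -1.43] w 0.0254 q [  1.2  12.4 -17.9  -0.  -59.8  63.7]
move [0.1838 0.2829 0.3689] [ 0.0008  0.0017 -0.0022]
```

Call:
apply_moves:
  moves:
    - [0.08,0.12,0,0,0,0]
    - [0.15,0.23,0.05,0,0.001,-0.001]
    - [0.183,0.283,0.15,0,0.001,-0.002]
    - [0.183,0.283,0.28,0,0.001,-0.002]
    - [0.183,0.283,0.368,0,0.001,-0.002]
    - [0.183,0.283,0.368,0,0.001,-0.002]
    - [0.183,0.283,0.368,0,0.001,-0.002]

```text
time_s: 17.88
tcp_pos: [0.5418, -0.2472, 0.101]
eef_rot: [179.9, 0.0, -24.8]
contact_force: [-0.1, -0.6, -2.5]
gripper_width: 0.0255
```

```bash
python3 -c "
from plan import *
plan([.5413,-.2478,.075],-24.9)
p,d=imaging.capture('side')
cv2.imwrite('pics/s9.png',cv2.resize(p[90:190,280:390],None,fx=6,fy=6,interpolation=cv2.INTER_CUBIC))
"
```

```text
t 17.875 tcp [ 0.5418 -0.2472  0.101 ] [ 1.7993e+02  1.0000e-02 -2.4830e+01] F [-0.13 -0.57 -2.49] w 0.0255 q [ -5.7  19.4 -18.9   0.1 -51.7  70.8]
move [-0.001   0.0037  0.1299] [0.0008 0.0001 0.0007]
```

View pics/s9.png

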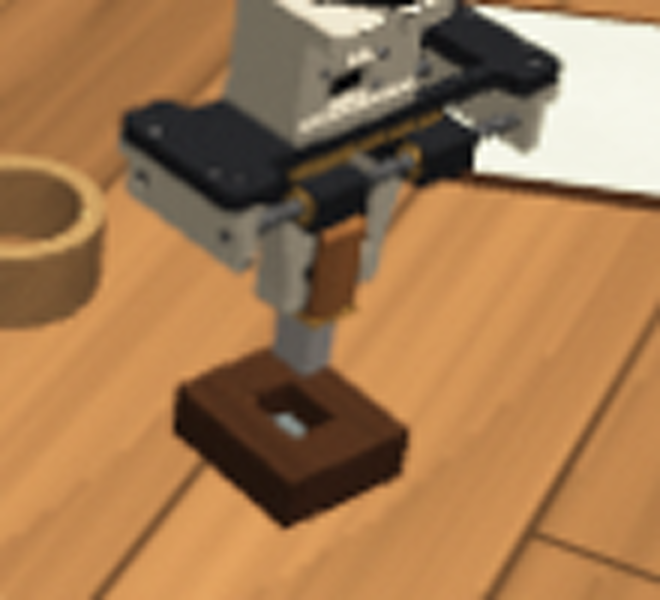

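Call:
apply_moves:
  moves:
    - [-0.001,0.002,0.04,0,0,0]
    - [-0.001,0.003,0.08,0,0,0]
    - [-0.001,0.003,0.11,0,0,0]
    - [-0.001,0.003,0.13,0,0,0]
    - [-0.001,0.003,0.15,0,0,0]
    - [-0.001,0.003,0.15,0,0,0]

```text
time_s: 18.68
tcp_pos: [0.5414, -0.2479, 0.0709]
eef_rot: [179.9, 0.0, -24.9]
contact_force: [-0.8, -0.7, -2.5]
gripper_width: 0.026
```

Call:
apply_moves:
  moves:
    - [0,0,0.015,0,0,0]
    - [0,0,0.03,0,0,0]
    - [0,0,0.045,0,0,0]
    - [0,0,0.06,0,0,0]
    - [0,0,0.06,0,0,0]

```text
time_s: 19.3
tcp_pos: [0.5411, -0.2478, 0.0586]
eef_rot: [179.9, 0.0, -24.9]
contact_force: [-1.2, 0.0, -2.4]
gripper_width: 0.0257
```

```bash
python3 -c "
from plan import *
plan([.5413,-.2478,.051],-24.9)"
```

```text
t 19.3 tcp [ 0.5411 -0.2478  0.0586] [ 1.7993e+02  4.0000e-02 -2.4860e+01] F [-1.22  0.01 -2.35] w 0.0257 q [ -5.8  22.2 -21.3   0.1 -46.5  70.9]
move [ 0.0008 -0.0005  0.0378] [0.0008 0.0005 0.0005]
```

Call:
apply_moves:
  moves:
    - [0,0,0.01,0,0,0]
    - [0,0,0.02,0,0,0]
    - [0,0,0.028,0,0,0]
    - [0,0,0.033,0,0,0]
    - [0,0,0.033,0,0,0]

```text
time_s: 19.92
tcp_pos: [0.5411, -0.2478, 0.0519]
eef_rot: [179.9, 0.0, -24.9]
contact_force: [0.1, -0.1, -2.5]
gripper_width: 0.0255
```

Call:
apply_moves:
  moves:
    - [0,0,0.004,0,0,0]
    - [0,0,0.005,0,0,0]
    - [0,0,0.005,0,0,0]

```text
time_s: 20.3
tcp_pos: [0.5412, -0.2478, 0.051]
eef_rot: [179.9, 0.0, -24.9]
contact_force: [0.7, 0.4, -0.7]
gripper_width: 0.0257
```

Call:
apply_moves:
  moves:
    - [0,0,0.002,0,0,0]
    - [0,0,0.002,0,0,0]
    - [0,0,0.002,0,0,0]
  grip_force: 8

```text
time_s: 20.68
tcp_pos: [0.5412, -0.2479, 0.0508]
eef_rot: [179.9, 0.0, -24.8]
contact_force: [-0.5, -0.3, 1.4]
gripper_width: 0.0257
```

Call:
apply_moves:
  moves:
    - [0,0,0,0,0,0]
    - [0,0,0,0,0,0]
    - [0,0,0,0,0,0]
    - [0,0,0,0,0,0]
    - [0,0,0,0,0,0]
    - [0,0,0,0,0,0]
    - [0,0,0,0,0,0]
    - [0,0,0,0,0,0]
  hand: -1

```text
time_s: 21.68
tcp_pos: [0.5412, -0.2479, 0.0507]
eef_rot: [179.9, 0.0, -24.8]
contact_force: [0.5, 0.1, 0.8]
gripper_width: 0.0874
```

```bash
python3 -c "
from plan import *
plan([.5413,-.2478,.2],-24.9)
p,d=imaging.capture('side')
cv2.imwrite('pics/s10.png',cv2.resize(p[90:190,280:390],None,fx=6,fy=6,interpolation=cv2.INTER_CUBIC))
"
```

```text
t 21.675 tcp [ 0.5412 -0.2479  0.0507] [ 1.7992e+02  3.0000e-02 -2.4850e+01] F [0.46 0.15 0.8 ] w 0.0874 q [ -5.8  22.8 -21.7   0.1 -45.6  70.9]
move [-1.000e-04  5.000e-04 -7.463e-01] [0.0009 0.0003 0.0006]
```

View pics/s10.png

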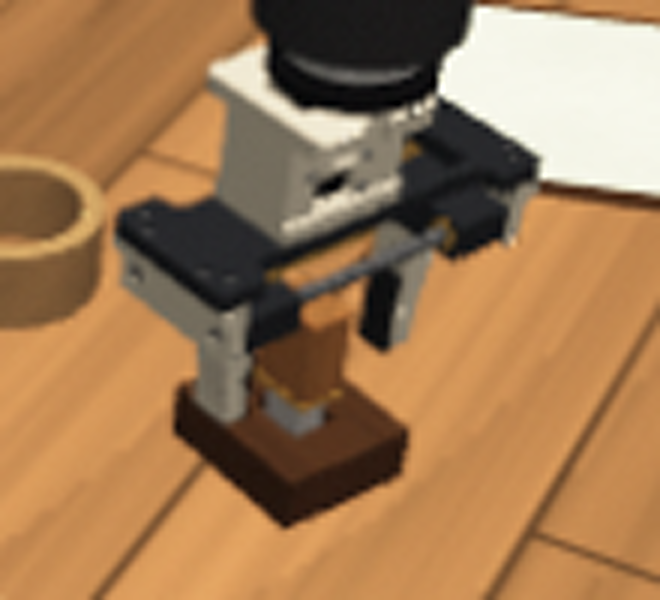

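The picture shows the die upright in the pocket with its foot at about (293,415) and the fingers clear. I'll retreat straight up.

Call:
apply_moves:
  moves:
    - [0,0,-0.1,0,0,0]
    - [0,0,-0.25,0,0,0]
    - [0,0,-0.4,0,0,0]
    - [0,0,-0.55,0,0,0]
    - [0,0,-0.7,0,0,0]
    - [0,0,-0.75,0,0,0]

```text
time_s: 22.48
tcp_pos: [0.5422, -0.2479, 0.2028]
eef_rot: [180.0, -0.2, -24.8]
contact_force: [-0.9, 0.6, -0.9]
gripper_width: 0.0878
```

Call:
apply_moves:
  moves:
    - [-0.2,0,0,0,0,0]
    - [-0.4,0,0,0,0,0]
    - [-0.6,0,0,0,0,0]
    - [-0.6,0,0,0,0,0]
    - [-0.6,0,0,0,0,0]
    - [-0.6,0,0,0,0,0]

```text
time_s: 23.22
tcp_pos: [0.4339, -0.1977, 0.2022]
eef_rot: [180.0, -0.1, -24.8]
contact_force: [-1.1, 0.1, -0.9]
gripper_width: 0.0874
```

```bash
python3 -c "
from meas import *
p,d=imaging.capture('side'); C=cloud('side',d); x,y,z=[C[...,i] for i in range(3)]
m=(z>.085)&(z<.12)&(x>.5)&(x<.6)&(y<-.2)&(y>-.3);q=C[m];print('die top',len(q),q.mean(0),cv2.minAreaRect(q[:,:2].astype(np.float32)*1000))
tag('side',p,(299,208),zs=(.076,))
print(status.get_state()['contact_force'],status.get_state()['qd'].round(2))
cv2.imwrite('pics/s11.png',cv2.resize(p[100:300,170:370],None,fx=3,fy=3,interpolation=cv2.INTER_CUBIC))
"
```

```text
die top 98 [ 0.53940615 -0.24447284  0.09329268] ((540.4025268554688, -246.73446655273438), (26.291515350341797, 34.669677734375), 66.9670639038086)
side 0.076 [505.2  18.9] [91.2 54.7] 0.0 centroid 505.2 18.8
[-0.84759326  0.60312513 -0.32500978] [-0.08  0.01 -0.11  0.08 -0.09 -0.03]
```

View pics/s11.png

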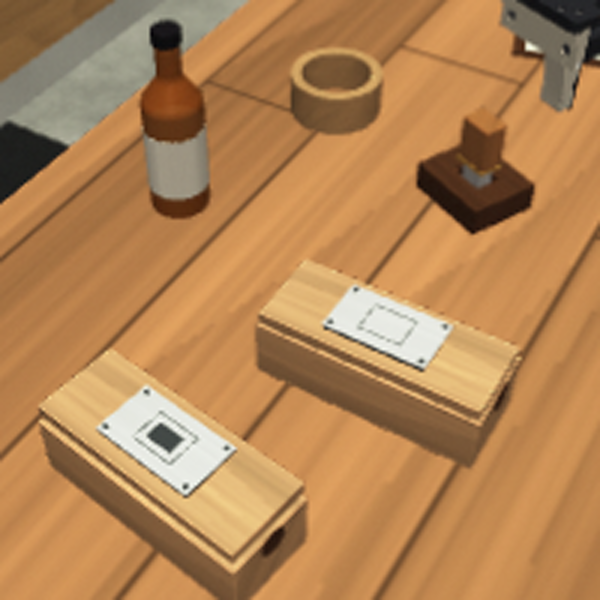

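```bash
python3 -c "
from h import *
print(r.close_job())"
```

```text
the job is handed in; nothing more can be done
None
```

I pressed the die into the blank tag's field, lifted it straight off and put it back upright in its stand. The job was handed in at about 23 s of the 59 s allowed.

- **Press:** It held about 15 N for at least 1.2 s: 11.3–13.6 N read at the wrist, plus about 2.3 N of die weight. By the side camera the die was about 1–2 mm off the field's centre along x and about 1 mm along y. It was square with the tag, and the tool's tilt stayed within 0.2°. The tag's top was first felt at about 76.3 mm, so the lid is nearly flush.
- **Put back:** The wrist force changed by under 5 N as the die was set down. The last picture shows it upright in the pocket with the gripper open and clear. Its top is within about 1–2 mm of where it started.
- **Other things:** The blank case's tag measured the same spot before and after the job. In the last picture the marked case, bottle and tape look undisturbed; the tube was outside that crop and I did not check it.

**Checks that disagreed or fell short:**
- **No visible mark:** No mark shows on the blank tag after the press. The scene may simply not draw one, but the press rests on the force and position readings alone.
- **Foot position while hovering:** The side camera put the foot 2–3 mm off what the arm's readings gave. That difference was gone once the die touched the tag.
- **Sideways force:** About 4 N of sideways force along x built up during the press, but I saw no sliding.
- **Top camera:** The arm blocked the top camera during the press, so alignment was checked from the side view only.

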